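Pack a teaching set of insect mounts and snap its dust cover shut

ROBOT

A 7-joint arm with a two-finger parallel gripper is mounted at the origin on the work surface. World frame = base frame: x ahead of the robot, y to its left, z up, the work surface at z = 0. Lengths are in m, angles in rad, forces in N, time in s.
With the tool pointing down it reaches from about 0.425 to 0.95 m from the base axis. Payload 4.7 kg.
Tool frame: the origin (TCP) lies on the centre line of the jaws, within the pads' length; the fingertips stand robot.nose_length ahead of it and the grasp point (between the pads) lies 8 mm behind it (robot.nose_length is the distance from the TCP to the fingertips, in m); z points along the fingers, x is the direction in which the jaws open and shut, and the axes are right-handed (so a half turn about z gives the same grasp; the last joint's range is limited). The gripper opens to 85 mm and grips with 20 to 120 N. Pads are 22 mm wide; open, the fingers measure 114 mm over their backs; the gripper's body (76 mm by 85 mm) begins 54 mm behind the grasp point. The pads swing forward as they close: fully open they stand 13 mm farther back than shut.
Start: joints at [-1.301, 0.469, -0.049, 1.532, 0.024, 1.141, -0.082], TCP at [0.199, 0.645, 0.242] pointing down, gripper open.
Joint ranges: [-2.59, 2.59], [-0.33, 1.99], [-1.39, 1.29], [0.1, 2.45], [-1.04, 4.18], [0.21, 1.99], [-2.66, 2.66]. Speed limits (rad/s): [2.57, 2.57, 3.14, 3.14, 3.14, 3.14, 3.14].

INTERFACE

Orientations are given as [roll, pitch, yaw] about the fixed x, y, z axes, in that order (R = Rz(yaw) Ry(pitch) Rx(roll)).
In Python, from plant import robot gives the robot as it stands. Calls block until the motion is done:
- robot.goto(position, orientation): joint-space move of the TCP to a pose.
- robot.move_straight(position, vel=0.15, attitude=None, contact_N=None): straight line of the TCP; attitude=None keeps the orientation; vel is the mean speed in m/s. With contact_N (N) it stops when the force on the tool has changed by that much, and returns True; else False.
- robot.move_joints(angles): joint-space move.
- robot.grip(opening, strength=None): opening from 0.0 (shut) to 1.0 (fully open); strength is the grip in N (None keeps the last); returns when the fingers have stopped.
- robot.sleep(seconds).
- robot.inverse_kinematics(position, orientation): joint angles nearest the present ones, or None.
- robot.sense(): the state.
- robot.grab_frame(name): name is "scene" or "top" or "wrist"; returns a dict with "image" (420x560x3 uint8, red, green, blue), "range_z" (420x560 float32, m along the optical axis (not along the pixel's ray), 0 where there is no reading), "fx", "fy", "cx", "cy" (pixels), "R" (3x3) and "t" (3): a world point X has camera coordinates R X + t. Camera axes: x right, y down, z forward; pixel columns grow to the right and rows downward; lengths in m; the calibration is good to about 2 mm. A picture is of the moment at which its call begins.
A pose or a line that the arm cannot do raises robot.IKError and nothing moves.
- robot.close_job(): hands the job in, once; it reports no verdict.
The state is a dict: "t": time; "joint_pos": joint angles; "joint_velocities": joint speeds; "effort": joint torques, N m; "tcp_pos": TCP position; "tcp_rot": TCP orientation; "wrist_force": force on the tool from outside, world axes, zero at the start; "torque": the same for the moment, N m; "opening": opening from 0.0 (shut) to 1.0 (fully open).
Only numpy, scipy, OpenCV 4.12 (cv2) and the standard library are available. Lean on these libraries where they do the work, as an engineer would, in place of code of your own. Each camera call takes 0.05 s, during which the arm holds its last target. There are 200 camera calls.

TASK

Pack the insect teaching set for storage: swap the spent pink desiccant canister in the box's pocket for the fresh blue one, putting the spent one in the steel tray, and slide every specimen mount that is standing in the rack upright down into the box slot whose tabs match its colour strip, fully home. Then put the clear cover over the box and press it down until its catches snap and it sits flush on the box's bottom flange. Keep the mounts upright at all times (the insects are fragile) and leave everything else on the bench where it is.

Things in the scene. Friction and masses are not known exactly. Their poses are not given: they have to be found in the camera images.
- box: Fixed wooden box base; origin: centre of underside, x short way, y along it, z up. Dark flange 132 (x) x 268 (y) x 10 mm; on it a pale block 104 x 240 mm, top 34 mm above the underside. Four upward slots across the block, 45 mm apart, each marked by coloured tabs at both ends; square pocket at the -y end. Two sprung ball catches stand out 4 mm from each end face (x = +-36, y = +-120, 20 mm up)
- slot_red (a point): Centre of the floor of the box's slot with red tabs, 10 mm above the box's underside; the mouth is 24 mm higher, chamfered 4 mm at 45 degrees. 85 mm long along x, 14.5 mm wide along y: a mount has 1.25 mm play on each face, 2.5 mm at each end. Waxed smooth. Axes as the box's
- slot_yellow (a point): Centre of the floor of the box's slot with yellow tabs, 10 mm above the box's underside; the mouth is 24 mm higher, chamfered 4 mm at 45 degrees. 85 mm long along x, 14.5 mm wide along y: a mount has 1.25 mm play on each face, 2.5 mm at each end. Waxed smooth. Axes as the box's
- slot_green (a point): Centre of the floor of the box's slot with green tabs, 10 mm above the box's underside; the mouth is 24 mm higher, chamfered 4 mm at 45 degrees. 85 mm long along x, 14.5 mm wide along y: a mount has 1.25 mm play on each face, 2.5 mm at each end. Waxed smooth. Axes as the box's
- slot_blue (a point): Centre of the floor of the box's slot with blue tabs, 10 mm above the box's underside; the mouth is 24 mm higher, chamfered 4 mm at 45 degrees. 85 mm long along x, 14.5 mm wide along y: a mount has 1.25 mm play on each face, 2.5 mm at each end. Waxed smooth. Axes as the box's
- pocket (a point): Centre of the floor of the box's canister pocket, 28 mm above the box's underside; 48 x 48 mm (2 mm play all round), 6 mm deep; axes as the box's
- mount_red: Glazed insect mount with red strip on its top edge: stiff dark red plate 80 mm wide (x), 12 mm thick (y), 64 mm tall (z), 60 to 110 g, on edge in a rack slot, x along the slot (may be absent). Origin: centre of its lower edge. Front and back alike, either way round will do. Fully home, its lower edge is on the slot's floor and 40 mm stands out of the block. Keep upright
- mount_yellow: Glazed insect mount with yellow strip on its top edge: stiff dark red plate 80 mm wide (x), 12 mm thick (y), 64 mm tall (z), 60 to 110 g, on edge in a rack slot, x along the slot (may be absent). Origin: centre of its lower edge. Front and back alike, either way round will do. Fully home, its lower edge is on the slot's floor and 40 mm stands out of the block. Keep upright
- mount_green: Glazed insect mount with green strip on its top edge: stiff dark red plate 80 mm wide (x), 12 mm thick (y), 64 mm tall (z), 60 to 110 g, on edge in a rack slot, x along the slot (may be absent). Origin: centre of its lower edge. Front and back alike, either way round will do. Fully home, its lower edge is on the slot's floor and 40 mm stands out of the block. Keep upright
- mount_blue: Glazed insect mount with blue strip on its top edge: stiff dark red plate 80 mm wide (x), 12 mm thick (y), 64 mm tall (z), 60 to 110 g, on edge in a rack slot, x along the slot (may be absent). Origin: centre of its lower edge. Front and back alike, either way round will do. Fully home, its lower edge is on the slot's floor and 40 mm stands out of the block. Keep upright
- rack: Fixed wooden holding rack, 104 (x) x 190 (y) x 30 mm, origin at the centre of its underside; four upward slots across it (long way along x) at y = -69, -23, 23, 69 mm, 22 mm deep with floors 8 mm up, loose fit, so 42 mm of each mount stands out
- cover: Loose clear cover, dark top edges, open below; outside 117 (x) x 253 (y) x 74 mm, walls 4, 0.2-0.32 kg. Origin: centre of lower rim, y lengthwise. Goes over the box either end first, y along the box's y, centres in line, 2.5 mm play all round. By its weight it hangs on the ball catches about 13 mm high; 8-15 N more at its middle snaps it past; home, its rim is on the flange, 10 mm above the box's underside
- cover_grip (a point): Middle of the top face of the cover's black bar handle, 102 mm above the cover's rim; the bar runs 80 mm along the cover's y, is 16 mm thick (x) and 28 mm tall. Axes as the cover's
- fresh: Fresh desiccant canister: white tin with blue top and band, 44 mm across, 22 mm tall, about 40 g; origin at the centre of its underside. Stands on the bench at the start
- spent: Spent desiccant canister: the same with pink top and band. Sits in the box's pocket at the start, 16 mm of it above the block
- tray: Fixed square steel tray on the bench, 134 x 134 mm, wall 20 mm high and 3 mm thick, floor about 3 mm; origin at the centre of its underside
- loupe: Bystander, not to be moved: small black folding loupe, a disc 36 mm across and 20 mm high; origin at the centre of its underside
- forceps: Bystander, not to be moved: steel forceps lying flat, 110 mm long, 6 mm high; origin at the centre of its underside
- pinbox: Bystander, not to be moved: white box of pins, 50 x 70 x 22 mm; origin at the centre of its underside
- vial_jar: Bystander, not to be moved: amber glass jar with black cap, 56 mm across, 85 mm tall; origin at the centre of its underside
- petri: Bystander, not to be moved: closed clear rearing dish, 90 mm across, 16 mm high; origin at the centre of its underside
- notebook: Bystander, not to be moved: dark red notebook lying flat, 150 x 105 x 14 mm; origin at the centre of its underside
Mind the look-alikes: they are no part of the job. Leave any yellow look-alike of the fresh alone.

How it is judged:
On the way, in this order (a step that is already met when the one before it is completed fails the run):
1. With the cover still off: every mount present fully home in the slot of its colour, the fresh canister in the pocket, the spent one in the tray (horizontal distance between mount_red and slot_red below 0.005 m and z of mount_red in the frame of slot_red below 0.004 m and angle between each of mount_red, mount_yellow, mount_green, mount_blue's own z axis and vertical below 0.18 rad and angle between the y axis of each of mount_red, mount_yellow, mount_green, mount_blue and the y axis of box, either way round below 0.12 rad and horizontal distance between mount_yellow and slot_yellow below 0.005 m and z of mount_yellow in the frame of slot_yellow below 0.004 m and horizontal distance between mount_green and slot_green below 0.005 m and z of mount_green in the frame of slot_green below 0.004 m and horizontal distance between mount_blue and slot_blue below 0.005 m and z of mount_blue in the frame of slot_blue below 0.004 m and horizontal distance between fresh and pocket below 0.006 m and z of fresh in the frame of pocket below 0.004 m and angle between fresh's own z axis and vertical below 0.12 rad and x of spent in the frame of tray between -0.045 and 0.045 m and y of spent in the frame of tray between -0.045 and 0.045 m and z of spent in the frame of tray below 0.015 m and horizontal distance between cover and box above 0.1 m), for 0.2 s.
2. The cover is pressed home past its catches (horizontal distance between cover and box below 0.006 m and z of cover in the frame of box below 0.013 m and angle between cover's own z axis and vertical below 0.03 rad), for 0.2 s.
At the end, for the whole second after the job is handed in: Every mount stands within 5 mm of its slot's centre and 4 mm of its floor, in line; fresh canister in the pocket within 6 mm (4 mm in height); spent canister flat in the tray; cover level, centred on the box within 6 mm and down to within 3 mm of the flange; all at rest (all of step 2 and horizontal distance between mount_red and slot_red below 0.005 m and z of mount_red in the frame of slot_red below 0.004 m and angle between each of mount_red, mount_yellow, mount_green, mount_blue's own z axis and vertical below 0.18 rad and angle between the y axis of each of mount_red, mount_yellow, mount_green, mount_blue and the y axis of box, either way round below 0.12 rad and horizontal distance between mount_yellow and slot_yellow below 0.005 m and z of mount_yellow in the frame of slot_yellow below 0.004 m and horizontal distance between mount_green and slot_green below 0.005 m and z of mount_green in the frame of slot_green below 0.004 m and horizontal distance between mount_blue and slot_blue below 0.005 m and z of mount_blue in the frame of slot_blue below 0.004 m and horizontal distance between fresh and pocket below 0.006 m and z of fresh in the frame of pocket below 0.004 m and angle between fresh's own z axis and vertical below 0.12 rad and x of spent in the frame of tray between -0.045 and 0.045 m and y of spent in the frame of tray between -0.045 and 0.045 m and z of spent in the frame of tray below 0.015 m and linear speed of each of mount_red, mount_yellow, mount_green, mount_blue, fresh, spent, cover below 0.02 m/s); the robot touches nothing.
It fails at once if a mount is tipped more than 35 degrees (angle between any of mount_red, mount_yellow, mount_green, mount_blue's own z axis and vertical above 0.61 rad).
It fails at once if a bystander is moved more than 4 cm (distance of any of loupe, forceps, pinbox, vial_jar, petri, notebook from where it was at the start of the episode above 0.04 m).
Of mount_red, mount_yellow, mount_green, mount_blue only 2 to 4 are there at a start; the rules pass over those that are not, and their reading is None.
At some moment in a run one of cover, fresh, spent may be knocked a few centimetres aside while the robot is not near it.
It also fails if it takes over 210 s, if anything falls off the work surface, if the arm or the gripper's body presses on something with over 40 N, if the wrist force passes 120 N, or if a joint passes its speed limit or range.

## Working session

There is one attempt and no reset: what is moved stays moved. The work goes in short steps, each a Python script; the robot and the scene stay as the last script left them, time stands still between calls to the robot, and variables do not carry over. Pictures are saved under pics/ and viewed, about 12 in all and at most 16, crops included, and the job is handed in when it is done.

```bash
ls; mkdir -p pics
cat > h.py <<'E'
import numpy as np, cv2
from plant import robot
def save(name, fn, crop=None, scale=1):
    f=robot.grab_frame(name); im=f["image"][:,:,::-1]
    np.savez("pics/"+fn+".npz", **{k:np.array(v) for k,v in f.items()})
    if crop: r0,r1,c0,c1=crop; im=im[r0:r1,c0:c1]
    im=cv2.resize(im,None,fx=scale,fy=scale,interpolation=cv2.INTER_CUBIC) if scale!=1 else im
    cv2.imwrite("pics/"+fn+".png",np.ascontiguousarray(im)); return f
def load(fn): return dict(np.load("pics/"+fn+".npz"))
def deproj(f,c,r,z=None):
    "world point of pixel (c,r) by depth, or on plane z"
    d=np.array([(c-f["cx"])/f["fx"],(r-f["cy"])/f["fy"],1.])
    o=-f["R"].T@f["t"]; w=f["R"].T@d
    s=float(f["range_z"][int(round(r)),int(round(c))]) if z is None else (z-o[2])/w[2]
    return o+s*w
def cloud(f):
    H,W=f["range_z"].shape; c,r=np.meshgrid(np.arange(W),np.arange(H))
    Z=f["range_z"]; P=np.stack([(c-f["cx"])/f["fx"]*Z,(r-f["cy"])/f["fy"]*Z,Z],-1)
    return (P-f["t"])@f["R"]
E
python3 - <<'E'
from h import *
s=robot.sense(); print(s["t"],s["tcp_pos"],s["tcp_rot"],s["opening"],robot.nose_length)
for n in("scene","top"):
    f=save(n,n+"0",scale=1.4); print(n,-f["R"].T@f["t"],f["fx"])
E
```

```text
pics
0.0 [0.19851223 0.6445371  0.24124872] [3.14153196e+00 2.01257797e-03 1.27203043e+00] 1.0044620935402524 0.011
scene [ 1.38036958 -0.92665397  1.16586063] 544.5435714403353
top [ 0.43298956 -0.02263948  1.6428531 ] 491.2523877029551
```

View pics/top0.png

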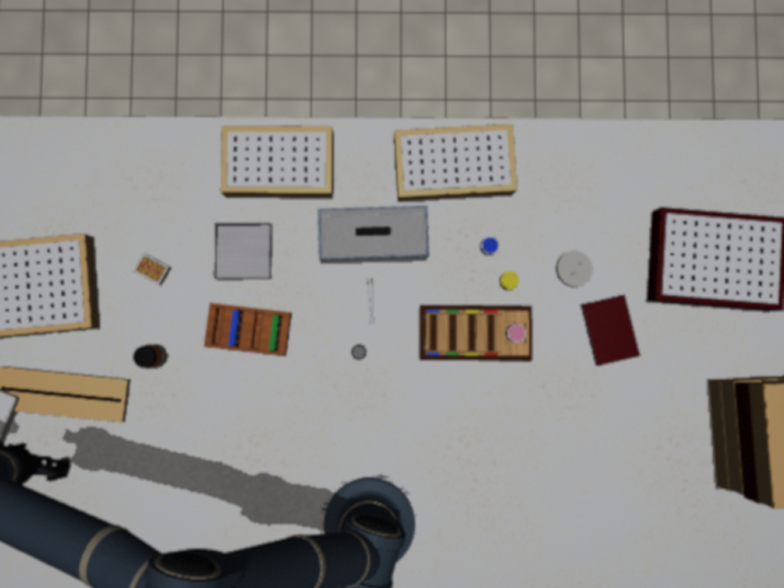

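View pics/scene0.png

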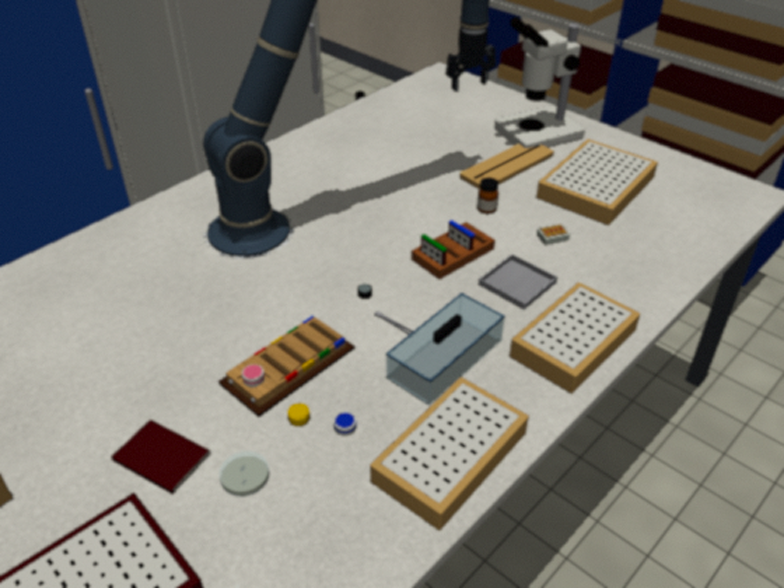

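The top view (784 px scale) shows:
- **Mounts:** two in the rack, blue at (235,328) and green at (274,332).
- **Box:** at (475,333), with the spent pink canister at (516,333).
- **Canisters on the bench:** the blue-topped one at (489,245) is the fresh one. The yellow one at (509,281) is the look-alike to leave alone.
- **Tray:** (243,250).
- **Cover:** (373,233), with its bar handle at (373,231).

Next I measure these with depth and colour in both fixed views.

```bash
cat > m0.py <<'E'
from h import *
for n in ("top0","scene0"):
    f=load(n); P=cloud(f); hsv=cv2.cvtColor(f["image"],cv2.COLOR_RGB2HSV).astype(int); H,S,V=hsv[...,0],hsv[...,1],hsv[...,2]
    X,Y,Z=P[...,0],P[...,1],P[...,2]
    reg={"blue":(H>110)&(H<130)&(S>150)&(V>80),"green":(H>50)&(H<75)&(S>140)&(V>60),"pink":(H>160)&(S>80)&(S<200)&(V>150),"black":(V<50),"yellow":(H>22)&(H<32)&(S>200)&(V>120),"red":((H>175)|(H<5))&(S>200)&(V>120)}
    ok=(X>.35)&(X<.9)&(Y>-.6)&(Y<.6)&(f["range_z"]>0)&(Z>.008)
    for k,m in reg.items():
        nb,lab,st,ce=cv2.connectedComponentsWithStats((m&ok).astype(np.uint8))
        for i in range(1,nb):
            if st[i,4]<12: continue
            q=P[lab==i]; q=q[q[:,2]>np.percentile(q[:,2],30)-.004]
            print(n,k,ce[i].round(1),st[i,4],"med",np.median(q,0).round(4),"min",np.percentile(q,3,0).round(3),"max",np.percentile(q,97,0).round(3))
f=load("top0");P=cloud(f)
def rect(name,c0,r0,c1,r1,zl,zh):
    q=P[int(r0/1.4):int(r1/1.4),int(c0/1.4):int(c1/1.4)].reshape(-1,3); q=q[(q[:,2]>zl)&(q[:,2]<zh)]
    c,s,a=cv2.minAreaRect((q[:,:2]*1000).astype(np.float32)); print(name,np.round(c,1),np.round(s,1),round(a,2),"z",np.median(q[:,2]).round(4),len(q))
rect("rack",195,295,300,362,.022,.04)
rect("tray",205,212,282,290,.0135,.03)
rect("box",405,295,545,370,.026,.045)
rect("boxflange",405,295,545,370,.006,.045)
rect("cover",305,195,440,272,.06,.085)
rect("coverh",305,195,440,272,.09,.12)
E
python3 m0.py
```

```text
top0 blue [349.8 174.9] 71 med [ 0.6549 -0.2872  0.0239] min [ 0.641 -0.301  0.02 ] max [ 0.668 -0.274  0.031]
top0 blue [166.8 233.9] 95 med [0.4568 0.3059 0.0725] min [0.422 0.299 0.068] max [0.492 0.314 0.077]
top0 green [195.3 237.1] 95 med [0.4474 0.2159 0.0737] min [0.412 0.207 0.068] max [0.482 0.223 0.079]
top0 pink [368.7 237.4] 74 med [ 0.4487 -0.3425  0.0529] min [ 0.433 -0.355  0.047] max [ 0.462 -0.329  0.057]
top0 black [178.5 139. ] 34 med [0.7711 0.2796 0.0352] min [0.77  0.229 0.032] max [0.772 0.332 0.04 ]
top0 black [218.5 139. ] 14 med [0.7707 0.1515 0.0398] min [0.77  0.128 0.037] max [0.771 0.168 0.042]
top0 black [265.4 164.8] 103 med [ 0.6748 -0.0062  0.103 ] min [ 0.668 -0.044  0.098] max [0.682 0.025 0.11 ]
top0 black [169.6 239.2] 20 med [0.4394 0.3021 0.0514] min [0.418 0.299 0.042] max [0.462 0.305 0.059]
top0 black [106.5 254.1] 261 med [0.3931 0.4999 0.0851] min [0.371 0.481 0.075] max [0.412 0.522 0.092]
scene0 blue [330.1 163.5] 59 med [0.4595 0.3059 0.072 ] min [0.423 0.297 0.067] max [0.494 0.315 0.079]
scene0 blue [242. 244.] 21 med [ 0.4981 -0.149
[... 1575 characters left out ...]
74  0.008] max [ 0.512 -0.346  0.012]
scene0 yellow [219.2 259.3] 23 med [ 0.4957 -0.2404  0.0328] min [ 0.49  -0.251  0.029] max [ 0.5   -0.225  0.038]
scene0 yellow [212.6 294.3] 141 med [ 0.573  -0.334   0.0214] min [ 0.555 -0.351  0.018] max [ 0.589 -0.316  0.026]
scene0 red [207.3 267.5] 15 med [ 0.4946 -0.2839  0.0335] min [ 0.491 -0.293  0.029] max [ 0.499 -0.272  0.037]
rack [453.5 284.3] [191.3 104. ] 83.37 z 0.0304 1319
tray [640.2 300.1] [134.9 135.1] 0.49 z 0.0193 187
box [ 447.3 -253.7] [101.7 241.6] 0.12 z 0.0345 1725
boxflange [ 451.1 -251.2] [176.4 331. ] 0.08 z 0.0296 3102
cover [690.8 -10. ] [147.8 253.6] 1.76 z 0.0746 2731
coverh [676.3 -10.7] [17.5 79.4] 2.66 z 0.1023 136
```

```bash
cat >> h.py <<'E'
PI=np.pi
def travel(x,y,yaw,z=0.25):
    "up, then across at height z"
    p=robot.sense()["tcp_pos"]
    if p[2]<z-.005: robot.move_straight([p[0],p[1],z],vel=.2)
    robot.goto([x,y,z],[PI,0,yaw])
E
python3 - <<'E'
from h import *
robot.goto([.42,.40,.3],[PI,0,PI/2-.115])
f=robot.grab_frame("wrist"); print(-f["R"].T@f["t"],f["R"].round(2),robot.sense()["t"],robot.sense()["joint_pos"].__repr__())
robot.goto([.45,.26,.3],[PI,0,PI/2-.115])
f=save("wrist","w_rack",scale=1.4); print(-f["R"].T@f["t"])
robot.goto([.5,-.2,.3],[PI,0,0])
f=save("wrist","w_box",scale=1.4); print(-f["R"].T@f["t"],f["R"].round(2),robot.sense()["t"],robot.sense()["joint_pos"].__repr__())
E
```

```text
[0.35456349 0.40749807 0.4313205 ] [[ 0.11  0.99  0.  ]
 [ 0.96 -0.11  0.26]
 [ 0.26 -0.03 -0.97]] 1.4167 array([-8.36056847e-01,  2.68508432e-01, -9.47638660e-04,  1.69212691e+00,
       -5.96420301e-04,  1.18135554e+00,  6.22031968e-01])
[0.3853551  0.26676881 0.43160417]
[ 0.50111659 -0.13406473  0.43135917] [[ 1.    0.   -0.  ]
 [ 0.   -0.97  0.26]
 [ 0.   -0.26 -0.97]] 3.8333 array([-0.24599563,  0.21663807,  0.65326994,  1.81173801, -0.14343613,
        1.16103617,  0.45681628])
```

View pics/w_rack.png

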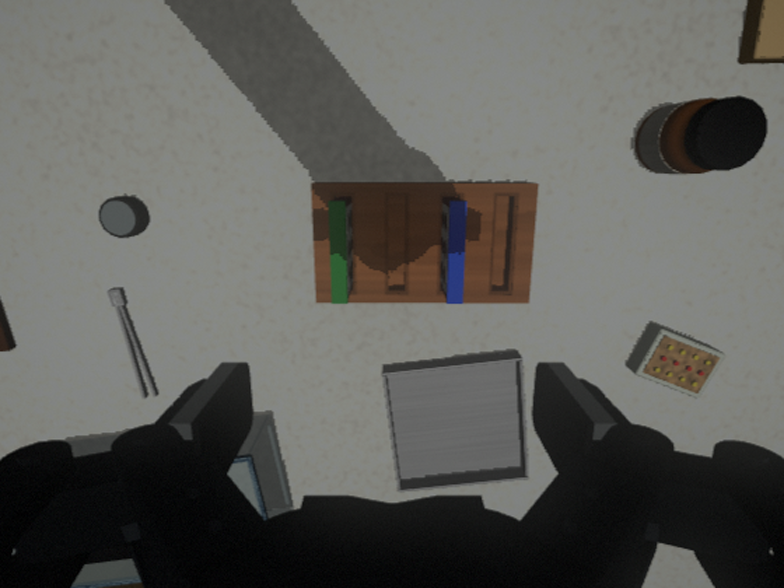

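View pics/w_box.png

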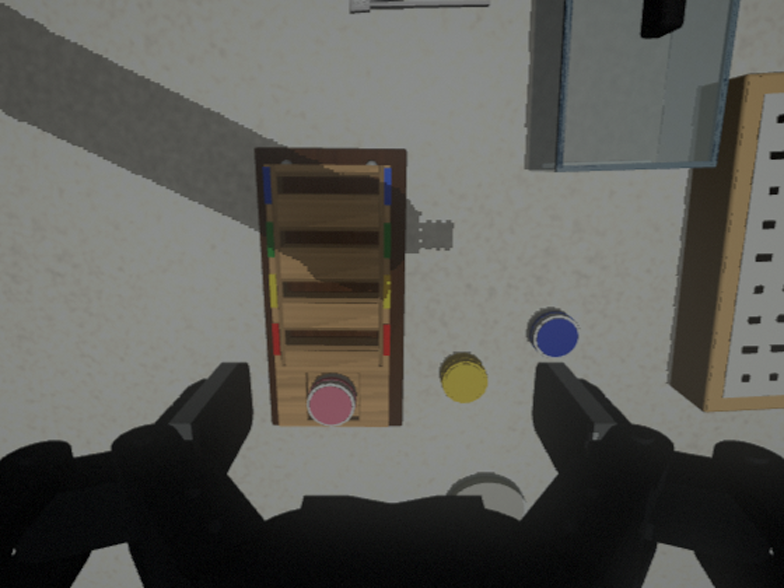

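The rack view shows the green mount at (340,250) and the blue at (455,250), with the other two rack slots empty. In the box view, the tabs from the far end are blue (row 185), green (238), yellow (290) and red (338). The pink canister sits in the pocket at (331,403), the blue one is at (556,336), and the yellow look-alike is at (465,381).

Next I get precise positions from these wrist views.

```bash
cat > m1.py <<'E'
from h import *
def seg(n,k,m,zl,zh):
    P=cloud(n); ok=m&(P[...,2]>zl)&(P[...,2]<zh)&(n["range_z"]>0)
    nb,lab,st,ce=cv2.connectedComponentsWithStats(ok.astype(np.uint8))
    for i in range(1,nb):
        if st[i,4]<40: continue
        q=P[lab==i]; c,s,a=cv2.minAreaRect((q[:,:2]*1000).astype(np.float32))
        print(k,ce[i].round(1),st[i,4],"med",np.median(q,0).round(4),"rect",np.round(c,1),np.round(s,1),round(a,2))
def cols(f):
    H,S,V=[x.astype(int) for x in cv2.split(cv2.cvtColor(f["image"],cv2.COLOR_RGB2HSV))]
    return {"blue":(H>110)&(H<130)&(S>150),"green":(H>50)&(H<75)&(S>140),"pink":(H>160)&(S>80)&(S<200)&(V>90),"yellow":(H>22)&(H<32)&(S>200),"red":((H>175)|(H<5))&(S>200)&(V>60)}
if __name__=="__main__":
    f=load("w_rack"); print("rack"); c=cols(f)
    for k in("blue","green"): seg(f,k,c[k],.062,.1)
    one=np.ones(f["range_z"].shape,bool); m=one.copy(); m[:,:215]=0;m[:,390:]=0;m[:125]=0;m[225:]=0
    seg(f,"racktop",m,.024,.036)
    m=one.copy(); m[:245]=0; m[355:]=0; m[:,:270]=0; m[:,380:]=0
    seg(f,"tray",m,-.01,.03)
    f=load("w_box"); print("box"); c=cols(f)
    for k in c: seg(f,k,c[k],.014,.1)
    m=one.copy(); m[:,:170]=0; m[:,300:]=0;m[:90]=0;m[320:]=0
    seg(f,"boxtop",m,.028,.039); seg(f,"flange",m,.006,.039)
    P=cloud(f); print("bench z",np.median(P[300:,20:100,2]) , np.median(P[150:250,20:120,2]), "red slot floor z", P[241,225:245,2].mean())
E
python3 m1.py
```

```text
rack
blue [324.6 195.1] 430 med [0.4719 0.3066 0.0721] rect [467.  307.4] [11.8 57.7] 83.34
racktop [303.1 171.4] 9445 med [0.4486 0.2859 0.0298] rect [453.  285.7] [190.3 102.9] 83.45
tray [324.5 299.3] 12024 med [0.6396 0.3018 0.0027] rect [646.9 304.6] [164.6 177.7] 83.61
box
blue [276.6 125.8] 42 med [ 0.4976 -0.1417  0.0346] rect [ 497.1 -141.8] [ 3.5 11.2] 0.17
blue [399.5 248.7] 110 med [ 0.6576 -0.2971  0.0225] rect [ 657.3 -295.6] [28.1 15.5] 9.8
pink [235.8 289.2] 603 med [ 0.4463 -0.3409  0.0505] rect [ 446.4 -341.3] [36.2 35.9] 70.76
boxtop [234.7 207.7] 11610 med [ 0.4459 -0.2395  0.0336] rect [ 445.9 -252.3] [240.6 105.7] 89.6
flange [237.6 197.7] 19058 med [ 0.4495 -0.2252  0.0323] rect [ 446.  -251.6] [267.2 132.3] 89.69
bench z 0.35441060752612563 -0.00011630523665486325 red slot floor z 0.010881429091754973
```

Run:
```python
from h import *
f=load("w_box"); P=cloud(f).reshape(-1,3)
yaw=np.deg2rad(-.33); c=np.array([.446,-.2518]); q=(P[:,:2]-c)@np.array([[np.cos(yaw),-np.sin(yaw)],[np.sin(yaw),np.cos(yaw)]])
m=(abs(q[:,0])<.038)&(abs(q[:,1])<.119); 
h,e=np.histogram(q[m&(P[:,2]<.02),1],np.arange(-.12,.12,.003)); print([(round(a*1e3),int(n)) for a,n in zip(e,h) if n])
m=(abs(q[:,1])<.119)&(P[:,2]<.014)&(abs(q[:,0])<.05); print("slot x range",np.percentile(q[m,0],[1,99]))
# top edges: where z>0.033 along centre lines
m=(abs(q[:,0])<.03)&(abs(q[:,1])<.119)&(P[:,2]>.0315)&(P[:,2]<.036)
h,e=np.histogram(q[m,1],np.arange(-.12,.12,.002)); print([(round(a*1e3),int(n)) for a,n in zip(e,h)])
robot.goto([.5,-.35,.3],[PI,0,0]); save("wrist","w_box2",(0,330,100,400),2.)
print(robot.sense()["t"])
```

```text
[(-42, 164), (-39, 126), (-36, 122), (-33, 42), (3, 145), (6, 128), (9, 119), (12, 136), (15, 10), (48, 105), (51, 140), (54, 155), (57, 124), (60, 120), (93, 47), (96, 168), (99, 137), (102, 174), (105, 139), (108, 99)]
slot x range [-0.04228822  0.0410488 ]
[(-120, 21), (-118, 37), (-116, 38), (-114, 24), (-112, 12), (-110, 12), (-108, 13), (-106, 15), (-104, 11), (-102, 12), (-100, 10), (-98, 11), (-96, 12), (-94, 12), (-92, 10), (-90, 12), (-88, 12), (-86, 15), (-84, 11), (-82, 14), (-80, 14), (-78, 17), (-76, 17), (-74, 14), (-72, 21), (-70, 25), (-68, 22), (-66, 23), (-64, 69), (-62, 60), (-60, 72), (-58, 63), (-56, 67), (-54, 73), (-52, 61), (-50, 76), (-48, 61), (-46, 77), (-44, 81), (-42, 36), (-40, 6), (-38, 0), (-36, 0), (-34, 0), (-32, 0), (-30, 0), (-28, 0), (-26, 0), (-24, 24), (-22, 64), (-20, 66), (-18, 78), (-16, 65), (-14, 75), (-12, 64), (-10, 88), (-8, 61), (-6, 85), (-4, 73), (-2, 72), (0, 86), (2, 74), (4, 18), (6, 0), (8, 0), (10, 0), (12, 0), (14, 0), (16, 0), (18, 0), (20, 23), (22, 51), (24, 75), (26, 72), (28, 96), (30, 64), (32, 88), (34, 79), (36, 72), (38, 96), (40, 72), (42, 78), (44, 93), (46, 84), (48, 38), (50, 1), (52, 0), (54, 0), (56, 0), (58, 0), (60, 0), (62, 0), (64, 1), (66, 34), (68, 97), (70, 79), (72, 73), (74, 101), (76, 88), (78, 75), (80, 87), (82, 101), (84, 77), (86, 78), (88, 99), (90, 99), (92, 69), (94, 11), (96, 0), (98, 0), (100, 0), (102, 0), (104, 0), (106, 0), (108, 0), (110, 22), (112, 78), (114, 104), (116, 104)]
4.5333
```

View pics/w_box2.png

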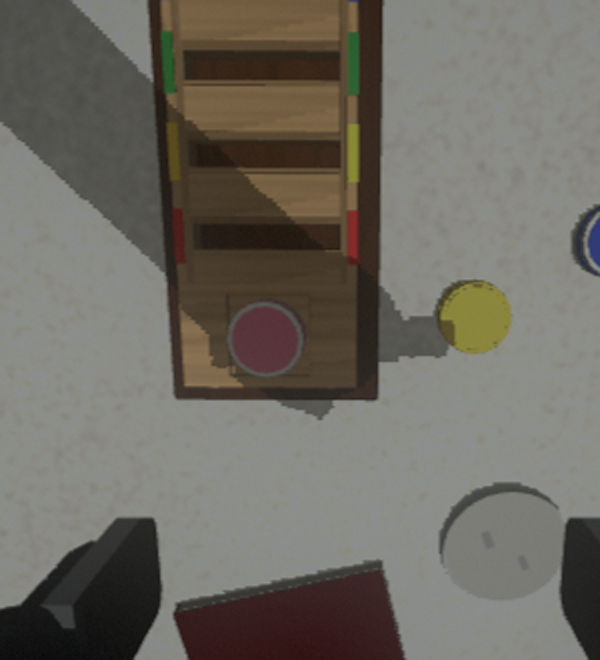

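Run:
```python
from m1 import *
f=load("w_box2"); c=cols(f); seg(f,"pink",c["pink"],.03,.1); seg(f,"yel",c["yellow"],.012,.1)
def px(u,v,z): return deproj(f,u/2+100,v/2,z).round(4)
print("pocket corners",[px(*p,.034) for p in((228,293),(309,294),(308,377),(228,377))])
print("block -y corners",px(178,388,.034),px(357,388,.034),"flange",px(175,398,.01),px(378,398,.01))
m=np.ones(f["range_z"].shape,bool); m[:,:170]=0;m[:,300:]=0;m[205:]=0
seg(f,"boxtop",m,.028,.039); seg(f,"pinktop",m,.044,.06)
```

```text
pocket corners [array([ 0.4237, -0.3163,  0.034 ]), array([ 0.471 , -0.3169,  0.034 ]), array([ 0.4695, -0.3663,  0.034 ]), array([ 0.4212, -0.3663,  0.034 ])]
block -y corners [ 0.3905 -0.3732  0.034 ] [ 0.4991 -0.3731  0.034 ] flange [ 0.3815 -0.3851  0.01  ] [ 0.5125 -0.385   0.01  ]
boxtop [231.3  91. ] 13452 med [ 0.4464 -0.2559  0.0337] rect [ 445.9 -267.9] [209.  105.3] 89.97
pinktop [231.9 168.9] 1140 med [ 0.446  -0.3403  0.0504] rect [ 445.8 -340.7] [42.8 42.8] 33.02
```

Two wrist views agree within 1 mm: the pocket and spent canister are at (0.446,-0.3405) with the top at 50 mm, as expected. I move the spent canister to the tray now.

```bash
python3 - <<'E'
from h import *
def st(): s=robot.sense(); print(round(s["t"],1),s["tcp_pos"].round(4),round(s["opening"],3),s["wrist_force"].round(1))
travel(.446,-.3405,0,.2)
print(robot.move_straight([.446,-.3405,.048],vel=.12,contact_N=10)); st()
robot.grip(0.0,30); st()
robot.move_straight([.446,-.3405,.2],vel=.2); st()
travel(.640,.300,0,.2); st()
print(robot.move_straight([.640,.300,.0225],vel=.12,contact_N=6)); st()
robot.grip(0.75); robot.move_straight([.640,.300,.2],vel=.2); st()
robot.goto([.655,-.35,.3],[PI,0,0]); save("wrist","w_fresh",scale=1.2); st()
E
cat > /tmp/a.py <<'E'
from m1 import *
f=load("w_fresh"); c=cols(f)
for k in("blue","yellow"): seg(f,k,c[k],.012,.1)
m=np.ones(f["range_z"].shape,bool);  m[240:]=0
seg(f,"tops18-30",m,.016,.03)
E
cp /tmp/a.py a.py; python3 a.py
```

```text
False
6.5 [ 0.4464 -0.3409  0.0487] 1.001 [0.  0.6 0.5]
7.0 [ 0.4463 -0.3406  0.0486] 0.496 [-0.8  0.8  5.9]
7.9 [ 0.4454 -0.3397  0.1988] 0.495 [-0.5  1.  -0.2]
10.2 [0.6407 0.298  0.2003] 0.496 [ 0.7 -0.8 -0.9]
True
11.7 [0.6395 0.2998 0.0237] 0.497 [-2.1 -0.   5. ]
13.0 [0.6391 0.2998 0.1985] 0.751 [ 0.2  0.2 -0.1]
15.4 [ 0.6559 -0.3484  0.2997] 0.747 [-0.5  0.9  1. ]
blue [272.9 121.9] 196 med [ 0.647  -0.2875  0.0226] rect [ 652.  -287.1] [18.6 31.5] 61.86
tops18-30 [143.2  95. ] 835 med [ 0.4982 -0.2576  0.0235] rect [ 498.3 -265.2] [213.6   2.5] 89.57
tops18-30 [381.4  82.2] 602 med [ 0.7722 -0.2414  0.023 ] rect [ 772.9 -251. ] [  1.6 186.9] 3.54
tops18-30 [77.5 28.8] 381 med [ 0.4283 -0.187   0.024 ] rect [ 445.4 -193.3] [87.1 16. ] 0.0
tops18-30 [78.2 73.3] 227 med [ 0.4134 -0.232   0.0238] rect [ 444.6 -238.6] [84.5 15.8] 0.18
tops18-30 [277.6 120.4] 1088 med [ 0.654  -0.2852  0.0224] rect [ 654. -286.] [42.4 42.7] 89.79
tops18-30 [ 64.6 118.1] 103 med [ 0.4034 -0.2836  0.0237] rect [ 403.2 -283.8] [ 3.5 15.7] 3.79
tops18-30 [209.5 158.9] 1020 med [ 0.571  -0.3312  0.0223] rect [ 570.5 -331.6] [42.7 42.7] 30.79
tops18-30 [103.7 167.4] 1542 med [ 0.4439 -0.3407  0.0279] rect [ 443.7 -341.6] [47.1 47.5] 0.16
```

View pics/w_fresh.png

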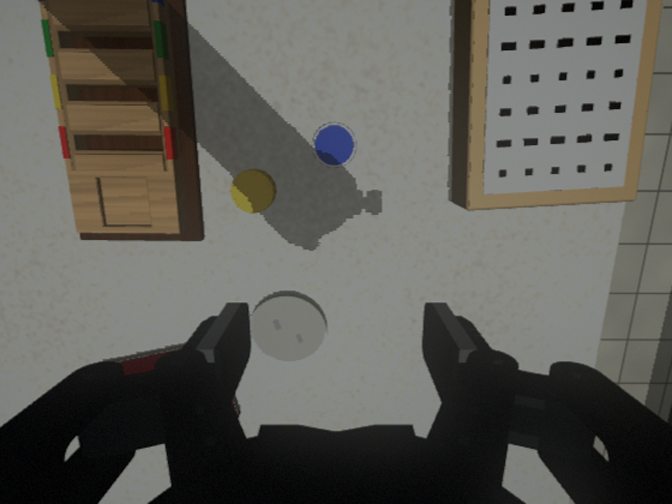

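This picture shows the blue-topped canister at (334,145), the yellow look-alike at (253,191), and the pocket empty. The fresh one measures (0.654,-0.286) with its top at 22.4 mm and 42.5 mm across, which fits. I move it to the pocket.

```bash
cat >> h.py <<'E'
def st(): s=robot.sense(); print(round(s["t"],1),s["tcp_pos"].round(4),round(s["opening"],3),s["wrist_force"].round(1))
E
python3 - <<'E'
from h import *
travel(.654,-.286,0,.2)
print(robot.move_straight([.654,-.286,.021],vel=.12,contact_N=10)); st()
robot.grip(0.0,30); st()
robot.move_straight([.654,-.286,.2],vel=.2)
travel(.4457,-.341,0,.2)
robot.move_straight([.4457,-.341,.065],vel=.12); st()
print(robot.move_straight([.4457,-.341,.048],vel=.03,contact_N=4)); st()
robot.grip(0.75); robot.move_straight([.4457,-.341,.2],vel=.2)
robot.goto([.47,-.35,.27],[PI,0,0]); save("wrist","w_pk",scale=1); st()
from m1 import *
f=load("w_pk"); m=np.ones(f["range_z"].shape,bool); m[330:]=0
seg(f,"can",m,.044,.065); seg(f,"top",m,.028,.038)
E
```

```text
False
17.6 [ 0.6545 -0.2863  0.0219] 0.748 [-0.5 -0.2  0.3]
17.9 [ 0.6545 -0.2862  0.022 ] 0.495 [-0.6  0.2  3.9]
21.1 [ 0.4462 -0.3414  0.0657] 0.497 [ 0.  -0.4 -0.7]
True
21.6 [ 0.4457 -0.3408  0.0499] 0.495 [-0.2 -0.4  5.2]
23.3 [ 0.4694 -0.3494  0.2685] 0.753 [ 0.1 -0.2 -0.3]
can [256.5 171.9] 1329 med [ 0.446  -0.3398  0.0504] rect [ 445.7 -340.5] [43.  42.9] 76.12
top [256.4  94.6] 14603 med [ 0.446  -0.2608  0.0337] rect [ 446.  -272.5] [199.4 105.6] 89.76
top [557.9 163.6] 71 med [ 0.7779 -0.3347  0.0301] rect [ 777.6 -331. ] [ 3.6 29.2] 8.83
```

The fresh canister is seated: top at 50.4 mm and centred. Now the blue mount.

```bash
cat > mount.py <<'E'
from h import *
def pick(x,y,yaw=1.456):
    robot.grip(0.6); travel(x,y,yaw,.25); robot.move_straight([x,y,.1],vel=.2)
    print("touch",robot.move_straight([x,y,.056],vel=.08,contact_N=8)); st()
    robot.grip(0.0,40); st()
    robot.move_straight([x,y,.25],vel=.12); st()
def place(x,y,yaw=PI/2-.004):
    robot.goto([x,y,.25],[PI,0,yaw]); robot.move_straight([x,y,.09],vel=.15); robot.sleep(.3); st()
    print("contact",robot.move_straight([x,y,.0555],vel=.03,contact_N=10)); st()
E
python3 - <<'E'
from mount import *
pick(.457,.3065); robot.move_straight([.457,.05,.25],vel=.25)
place(.4465,-.1498)
save("top","top1")
E
```

```text
touch False
27.5 [0.4572 0.3064 0.0558] 0.6 [-0.1  0.3  0.4]
28.0 [0.4574 0.3078 0.0565] 0.131 [-0.   2.9  1.4]
29.7 [0.4567 0.3063 0.2493] 0.132 [ 1.1  0.2 -0.5]
33.2 [ 0.4468 -0.1498  0.0904] 0.131 [-0.3 -0.3  0.1]
contact True
34.2 [ 0.4466 -0.1496  0.0584] 0.133 [-0.5  1.2  6.1]
```

The blue mount touched its floor at the expected height (0.0584, predicted 0.0585). I release it and do green.

```bash
python3 - <<'E'
from mount import *
robot.grip(0.35); robot.move_straight([.4465,-.1498,.25],vel=.15)
pick(.4465,.2158); robot.move_straight([.4465,.05,.25],vel=.25)
place(.4463,-.1947)
robot.grip(0.35); robot.move_straight([.4463,-.1947,.3],vel=.15)
robot.goto([.5,-.2,.32],[PI,0,0]); save("wrist","w_m",scale=1.4); st()
robot.goto([.6,.2,.3],[PI,0,0]); save("top","top2",scale=1.4); save("scene","scene2"); st()
E
cat > m2.py <<'E'
from m1 import *
f=load("w_m"); m=np.ones(f["range_z"].shape,bool); m[330:]=0; m[:,:160]=0; m[:,310:]=0
seg(f,"mounts",m,.069,.085); seg(f,"can",m,.044,.06); seg(f,"top",m,.028,.038)
f=load("top2"); P=cloud(f)
m=np.zeros(f["range_z"].shape,bool); m[140:195,215:315]=1
seg(f,"cover handle",m,.092,.12); seg(f,"cover top",m,.066,.12)
m=np.zeros(f["range_z"].shape,bool); m[150:205,145:205]=1; seg(f,"spent",m,.021,.04)
E
python3 m2.py
```

```text
touch False
39.3 [0.4467 0.2157 0.056 ] 0.597 [0.5 0.5 0.3]
39.8 [0.4468 0.2165 0.0563] 0.133 [-0.3  2.1  0.4]
41.5 [0.4461 0.2156 0.2494] 0.131 [-0.6 -0.8 -0.5]
44.8 [ 0.4466 -0.1947  0.0904] 0.133 [-0.6  0.8 -0.6]
contact True
45.8 [ 0.4463 -0.1945  0.0582] 0.134 [-0.9  1.5  5.3]
49.3 [ 0.4998 -0.2     0.3198] 0.35 [0.4 0.4 0.3]
50.9 [0.6003 0.1977 0.3006] 0.344 [ 0.2  0.6 -0.1]
mounts [229.4 132.4] 859 med [ 0.4451 -0.1498  0.0742] rect [ 444.1 -150.4] [79.5 11.9] 0.07
mounts [230.1 172.6] 842 med [ 0.4436 -0.195   0.0741] rect [ 444.  -194.9] [12.6 80.7] 89.78
can [235. 126.] 47 med [ 0.4486 -0.1438  0.0558] rect [ 448.7 -143.8] [ 0.2 51.3] 89.89
can [234.  164.8] 114 med [ 0.4441 -0.1887  0.0527] rect [ 444.3 -188.7] [ 1.3 78.9] 89.58
can [250.6 279. ] 152 med [ 0.4613 -0.3388  0.0501] rect [ 462.4 -340.7] [35.1 10.1] 87.22
top [240.7 198.6] 8991 med [ 0.4546 -0.232   0.0337] rect [ 446.  -252.5] [240.4 105.6] 89.75
cover handle [267.6 178.3] 135 med [ 0.6332 -0.0127  0.1021] rect [632.3 -15.7] [16.7 76. ] 0.19
cover top [268.5 177.8] 2610 med [ 0.6368 -0.0189  0.0753] rect [639.1 -17.1] [108.9 254.2] 0.18
```

View pics/w_m.png

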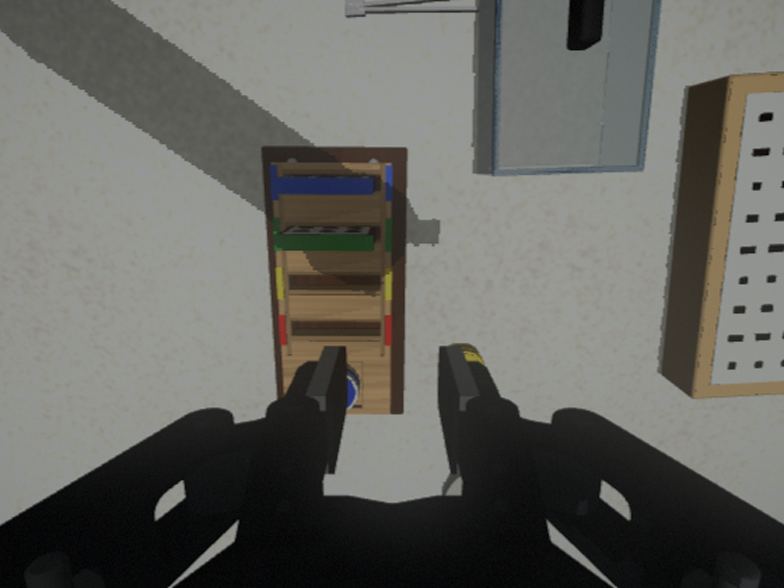

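View pics/top2.png

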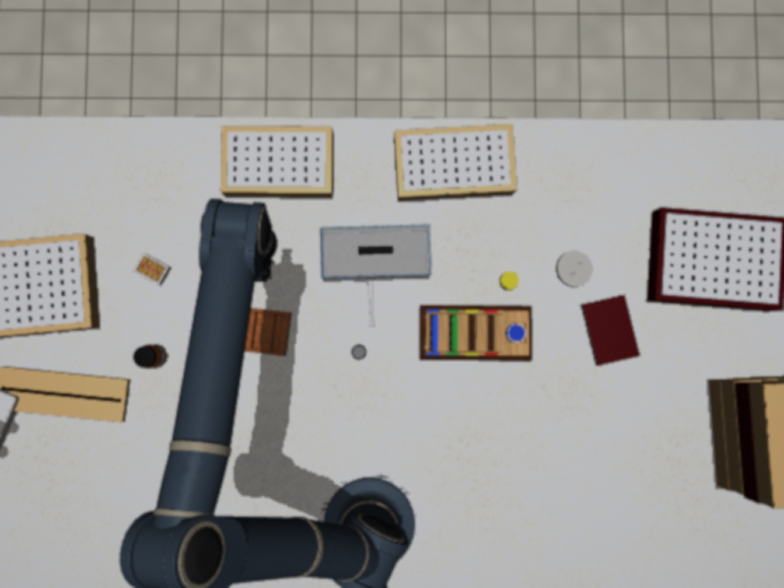

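The wrist view shows the blue mount at (325,185) and the green at (325,238), both seated with tops at 74 mm, and the fresh canister in the pocket. The top view shows the cover has been knocked from x≈0.677 to 0.633: its handle is now at (376,250). The arm hides the tray. I take close looks at the cover handle and the tray.

Run:
```python
from h import *
robot.grip(0.75)
robot.goto([.68,.24,.3],[PI,0,0]); save("wrist","w_tray")
robot.goto([.633,-.09,.32],[PI,0,0]); save("wrist","w_cov",scale=1.2); st()
from m1 import *
f=load("w_tray"); m=np.ones(f["range_z"].shape,bool); m[260:]=0
seg(f,"spent",m,.0222,.0275)
c=cols(f); seg(f,"pink",c["pink"],.015,.06)
f=load("w_cov"); seg(f,"handle",m,.097,.106); seg(f,"top",m,.070,.079)
```

```text
53.2 [ 0.6339 -0.0875  0.3195] 0.749 [ 0.3 -0.2  0.7]
spent [131.5 110.6] 225 med [0.508  0.3124 0.025 ] rect [507.8 310.8] [128.6   1.6] 83.12
spent [47.4 66.5] 63 med [0.4193 0.3602 0.0257] rect [419.1 360.6] [18.2  5. ] 76.22
spent [ 50.9 111.1] 66 med [0.4139 0.3123 0.0258] rect [418.7 312.9] [15.9 14.3] 84.89
spent [244.9 122.5] 1096 med [0.6396 0.2995 0.0254] rect [639.6 299.2] [42.1 42.5] 89.58
spent [ 52.2 149.8] 45 med [0.4082 0.2675 0.0259] rect [408.4 268. ] [17.8  4.3] 73.37
spent [ 97.8 161.1] 48 med [0.4601 0.2544 0.026 ] rect [461.2 253.5] [ 2.9 38.4] 82.6
spent [131.4 191.9] 83 med [0.4967 0.2154 0.0249] rect [496.7 215.4] [59.   1.4] 83.04
spent [ 80.5 194.5] 164 med [0.4324 0.2115 0.026 ] rect [441.3 210.6] [14.2 83.2] 73.61
pink [246.4 131. ] 296 med [0.6408 0.2898 0.0256] rect [640.7 289.2] [33.1 15. ] 0.13
handle [278.3 107.7] 1298 med [ 0.6321 -0.0122  0.1016] rect [632.5 -13.8] [16.  79.5] 1.92
top [278.3 107.6] 22777 med [ 0.6322 -0.0097  0.0739] rect [632.7 -23.8] [117.9 234.3] 1.83
top [119.7 228.7] 777 med [ 0.4443 -0.1496  0.0741] rect [ 443.9 -150.1] [13.3 81.7] 89.92
top [123.  258.7] 93 med [ 0.4428 -0.1888  0.072 ] rect [ 444.7 -188.8] [ 1.5 79.6] 89.95
```

View pics/w_cov.png

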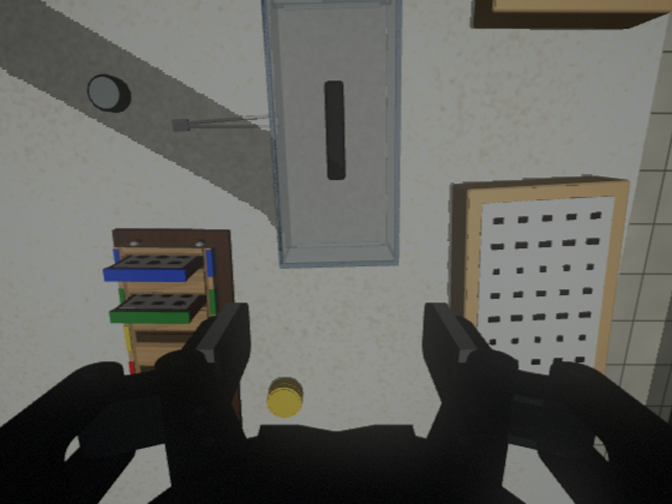

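The tray check is good: the spent canister is flat at (0.640,0.299). The cover handle at (335,130) measures (0.6325,-0.0138), z 0.1016, yaw 1.9°. I lift the cover and carry it over the box.

Run:
```python
from h import *
robot.grip(0.45); x,y=.6325,-.0138
robot.goto([x,y,.2],[PI,0,.033])
print(robot.move_straight([x,y,.091],vel=.08,contact_N=8)); st()
robot.grip(0.0,90); st()
robot.move_straight([x,y,.23],vel=.1); st()
robot.goto([.446,-.2518,.23],[PI,0,-.004]); 
robot.move_straight([.446,-.2518,.15],vel=.08); robot.sleep(.4); st()
f=save("scene","s_cov",(180,320,130,330),3.)
g=save("top","t_cov"); P=cloud(g); 
from m1 import seg
m=np.zeros(g["range_z"].shape,bool); m[190:290,280:400]=1
seg(g,"covertop",m,.120,.145)
```

```text
False
55.7 [ 0.6329 -0.0139  0.0916] 0.449 [0.2 0.4 0.1]
56.0 [ 0.6325 -0.0138  0.0916] 0.162 [-1.6  1.3  4.4]
57.5 [ 0.6321 -0.0137  0.2293] 0.167 [-0.3 -0.8 -2.4]
60.2 [ 0.4461 -0.2518  0.1501] 0.165 [ 0.6 -0.3 -2.1]
covertop [319.8 233.2] 1076 med [ 0.4631 -0.1703  0.1333] rect [ 446.3 -189. ] [125.4 117.1] 88.51
covertop [381.8 225. ] 135 med [ 0.488  -0.3671  0.1341] rect [ 479.  -361.1] [39.9 49.6] 89.53
covertop [382.6 252.8] 63 med [ 0.3961 -0.3697  0.1324] rect [ 398.5 -370.2] [23.6 48.1] 43.53
```

View pics/s_cov.png

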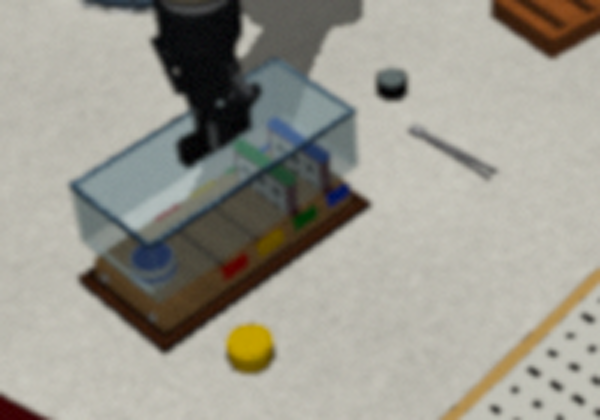

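The cover hangs level and centred over the box within a couple of millimetres. I lower it to the catches and press.

Run:
```python
from h import *
print(robot.move_straight([.446,-.2518,.098],vel=.03,contact_N=6)); st()
p=robot.sense()["tcp_pos"]
if .105<p[2]<.120:
    print(robot.move_straight([.446,-.2518,.099],vel=.03,contact_N=35)); st()
```

```text
True
61.5 [ 0.4461 -0.2519  0.1138] 0.168 [0.5 0.2 2.7]
True
62.0 [ 0.4462 -0.2519  0.1015] 0.169 [-1.2  1.2  6.1]
```

The cover caught at the predicted 13 mm high, then snapped down to 0.1015 (predicted home 0.1016). I release, retreat and check.

Run:
```python
from h import *
robot.grip(0.45); robot.move_straight([.446,-.2518,.25],vel=.1)
robot.goto([.45,-.12,.33],[PI,0,0])
from m1 import seg
f=save("wrist","w_end0"); 
robot.goto([.46,-.33,.33],[PI,0,0]); f2=save("wrist","w_end",scale=1)
robot.goto([.5,.1,.35],[PI,0,0]); t=save("top","t_end"); s=save("scene","s_end",(60,360,60,420),2.); st()
for n,f in(("w_end",f2),("top",t)):
    m=np.ones(f["range_z"].shape,bool); m[300:]=0
    if n=="top": m[:,:280]=0; m[:,390:]=0; m[:200]=0
    seg(f,n+" handle",m,.105,.12); seg(f,n+" top",m,.078,.092)
```

```text
67.3 [0.5002 0.0987 0.3501] 0.444 [ 0.5 -0.1 -0.5]
w_end handle [266.4 103.6] 1328 med [ 0.4465 -0.2507  0.1118] rect [ 446.1 -252.3] [78.5 15.9] 89.72
w_end top [267.3 106.2] 22463 med [ 0.4466 -0.2511  0.0841] rect [ 446.1 -264.6] [228.9 117.9] 89.72
top handle [344.7 237.1] 131 med [ 0.448  -0.2555  0.1125] rect [ 446.5 -254.8] [15.6 79.4] 0.05
top top [343.  237.6] 2709 med [ 0.4451 -0.2538  0.085 ] rect [ 446.9 -254.1] [117.5 254.6] 0.13
```

View pics/s_end.png

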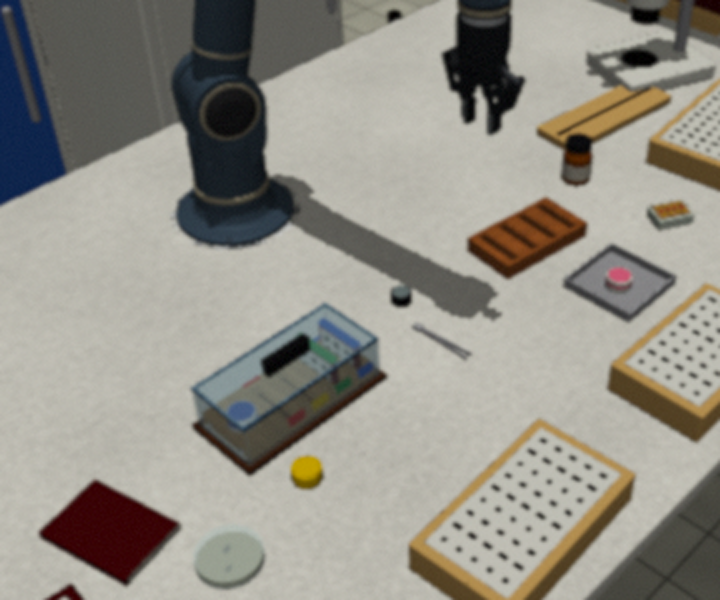

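The cover sits flush: its handle top is at 111.8 mm (predicted 112) and its top at 84 mm. The picture shows the spent canister in the tray at (619,277), the rack empty and the bystanders in place, so I hand the job in.

```bash
python3 -c "
from h import *
robot.close_job(); st()"
```

```text
the job is handed in; nothing more can be done
the job is handed in; nothing more can be done
```

The teaching set is packed and handed in at about 67 s of the 210 s allowed. No verdict came back, so the results below are my own measurements.

- **Canisters:** the spent pink one is flat in the tray at (0.640, 0.299). The fresh blue one is in the pocket, with its top at 50.4 mm, centred within about 1 mm. I left the yellow look-alike alone.
- **Mounts:** only blue and green were in the rack. Both are fully home in their slots, upright, with tops at 74 mm. They sit about 2 mm off the slot centre along x, inside the 5 mm limit.
- **Cover:** it was knocked about 4 cm during the run, so I measured it again before grasping. It caught at 13 mm and snapped home under light pressing. The last check put its handle top at 111.8 mm (112 mm expected), level and in line with the box.
- **Disagreement:** the wrist and top cameras differ by about 2 mm in y on the cover and box, which is within the stated calibration. The bystanders looked unmoved in the last picture; I did not measure them.

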